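Make a half-dozen carton shut: swap out the over-long egg

ROBOT

A 6-joint arm with a two-finger parallel gripper is mounted at the origin on a cart in front of the work surface, level with it; the furniture and walls round the work are solid. World frame = base frame: x ahead of the robot, y to its left, z up, the work surface at z = 0. Lengths are in m, angles in rad, forces in N, time in s.
With the tool pointing down it reaches from about 0.325 to 0.9 m from the base axis. Payload 6.1 kg.
Tool frame: the origin (TCP) lies where the fingers leave the gripper's body, on its centre line; the fingertips stand robot.tcp_to_tips ahead of it and the grasp point (between the pads) lies 54 mm ahead of it (robot.tcp_to_tips is the distance from the TCP to the fingertips, in m); z points along the fingers, y is the line along which they close (so a half turn about z gives the same grasp; the last joint's range is limited). The gripper opens to 85 mm and grips with 20 to 120 N. Pads are 22 mm wide; open, the fingers measure 114 mm over their backs; the gripper's body (76 mm by 85 mm) begins 54 mm behind the grasp point. The pads swing forward as they close: fully open they stand 13 mm farther back than shut.
Start: joints at [1.02, 0.22, 1.526, -0, 1.395, -0.126], TCP at [0.258, 0.569, 0.304] pointing down, gripper open.
Joint ranges: [-2.98, 2.98], [-0.91, 2.08], [0.09, 2.57], [-1.24, 4.39], [0.2, 2.65], [-2.68, 2.68]. Speed limits (rad/s): [2.57, 2.57, 3.01, 3.14, 3.14, 3.14].

INTERFACE

Orientations are given as a unit quaternion [x, y, z, w].
In Python, from cell import robot gives the robot as it stands.
- The arm moves only by the tool arm_command, never from a script. Its argument "targets" is one flat list of numbers, 4 for each row, row after row: the shift along the tool's x, y, z in mm, then the turn about the tool's z in rad. A call has 1 to 10 rows; each row is the pose to reach, as a shift and turn from the pose commanded when the call began, along the tool's axes at that moment; what a row does not reach only later rows make up. A row lasts 1/12 s, in which the tool goes at most 41.7 mm and 7.16 degrees, less where a joint would pass 70% of its speed; a pose out of reach is approached as far as the arm can. A call with a gripper value outside its range is refused whole. "gripper" is the opening, from 0 (shut) to 1 (fully open), set as the call begins (left out, the last holds). The fingers move at their own pace and stop on an object; "newtons" is the grip in N (left out, the last holds). Time passes only in rows, so rows that repeat a pose let the fingers close. It gives the time, the measured TCP pose, the force, the opening and the grip force at its end, in the units of the state.
- robot.get_obs(): the state, without advancing time (a new reading comes with each control period).
- robot.capture(name): name is "side" or "top" or "wrist"; returns a dict with "image" (384x512x3 uint8, blue, green, red), "K" (3x3 intrinsics, pixels), "T" (4x4, takes a point from camera to world coordinates); the wrist camera has in their place "hand_eye" (4x4, takes a point from camera to tool coordinates, whose origin is the TCP and whose axes are the flange's). Camera axes: x right, y down, z forward; pixel columns grow to the right and rows downward; lengths in m; the calibration is good to about 2 mm. A picture is of the moment at which its call begins: read the wrist's pose just before it. There is no depth.
- robot.hand_in(): hands the job in; it is judged then, once.
The state is a dict: "time_s": time; "qpos": joint angles; "qd": joint speeds; "tau": joint torques, N m; "tool_pos": TCP position; "tcp_rot": TCP orientation; "force": force on the tool from outside, world axes, zero at the start; "torque": the same for the moment, N m; "gripper_width": opening from 0.0 (shut) to 1.0 (fully open); "grip_force": force on a finger pad.
Only numpy, scipy, OpenCV 4.12 (cv2) and the standard library are available. Lean on these libraries where they do the work, as an engineer would, in place of code of your own. Each camera call takes 0.05 s, during which the arm holds its last target. There are 200 camera calls.

TASK

The egg carton will not shut because one of its six eggs is far too long. Open the lid right back, stand the long egg upright in a free cup of the seconds strip (the three-cup one), seat the spare egg from the two-cup strip in the cell it leaves, and fold the lid fully shut again. Eggs crack: grip with only a few newtons, set them down without dropping or knocking them, and leave the other eggs and the things lying around where they are.

Things in the scene. Friction and masses are not known exactly. Their poses are not given: they have to be found in the camera images.
- carton: base of a pulp half-dozen egg carton, 124 mm (x) by 180 mm (y), stuck to the table. Origin: centre of its underside; hinge on its +x side. Flat deck 40 mm above the table, no walls above it; six round 38 mm seats at x = -28, 28, y = -56, 0, 56 mm. A seated egg's lowest point is 22 mm (the long one's: 19 mm) above the table. Free gap between neighbouring eggs 13 mm, diagonally (45 degrees) 35 mm
- carton_lid (a joint): hinge of the carton's lid in rad: 0 shut, 1.57 upright, 2.55 folded right back (its stop). It is ajar at the start, above the long egg. The hinge is stiff: the lid stays where it is left and moves with well under 1 N at the tab
- lid_tab (a point): middle of the opening tab on the lid's free edge: 30 mm wide along the hinge, 26 mm long, 7 mm thick, in the plane of the lid's rim, so that the lid turns between two fingers that pinch the tab's 30 mm width. Axes of the lid: y along the hinge, -x outward along the lid
- lid_hinge (a point): middle of the hinge line, 41 mm above the table, 64 mm behind the carton's centre; the hinge runs along the carton's y. The middle of the tab moves on a circle of 141 mm about it (with a 4.5 mm offset to the lid's outer side); the lid is a hollow cover 128 by 184 mm, 47 mm deep
- long_egg: the misfit: brown egg 76 mm long, 46 mm thick (the others are 56 to 58 mm by 42 to 44 mm), standing pointed end down in one of the carton's seats. Origin at its lowest point, z along its length to the blunt end; thickest 44 mm above the origin. It cracks when the contact forces on it (both fingers added) pass 25 N
- egg_a: ordinary hen egg, 44 by 58 mm, in a seat of the carton; origin at its lowest point, z up along its length, thickest 33 mm above it. Cracks above 25 N
- egg_b: ordinary hen egg, 43 by 57 mm, in the carton, as egg_a
- egg_c: ordinary hen egg, 44 by 58 mm, in the carton, as egg_a
- egg_d: ordinary hen egg, 44 by 57 mm, in the carton, as egg_a
- egg_e: ordinary hen egg, 43 by 56 mm, in the carton, as egg_a
- spare_egg: the spare: ordinary hen egg, 43 by 56 mm, standing pointed end down in the two-cup strip; origin at its lowest point, thickest 33 mm above it. Cracks above 25 N
- spare_strip: strip of pulp tray with two cups, 126 mm (x) by 66 mm (y), stuck to the table, at the robot's right. Origin: centre of its underside; deck 30 mm high, cups (38 mm seats) at x = -30 and +30 mm. The spare egg stands in one of them, its lowest point 13 mm above the table
- seconds_strip: pulp strip with three cups in a row for seconds, 66 mm (x) by 186 mm (y), stuck to the table. Origin: centre of its underside; deck 30 mm high, cups (38 mm seats) at y = -60, 0, 60 mm. An end cup holds a round egg. The long egg, seated there, has its lowest point 9 mm above the table. The stack of trays behind it (x > 0.54 m) is 0.16 m tall
- round_egg: an egg rejected earlier, nearly round, 44 by 45 mm, in an end cup of the seconds strip; origin at its lowest point. It stays there. Cracks above 25 N
- torch: black candling torch, 130 mm long, lying on the table at the left: bystander
- counter: round grey tally counter, 52 mm, at the front edge between the carton and the seconds strip: bystander
Not all that is in view belongs to the job. What is shaped like the long_egg but green is not meant.

How it is judged:
On the way, in this order (a step that is already met when the one before it is completed fails the run):
1. the lid is folded right back (beyond 2.2 rad) (value of joint carton_lid above 2.2 rad), for 0.1 s.
2. the long egg stands in a cup of the seconds strip, let go (x of long_egg in the frame of seconds_strip between -0.014 and 0.014 m and y of long_egg in the frame of seconds_strip between -0.076 and 0.076 m and z of long_egg in the frame of seconds_strip between 0.0015 and 0.0175 m and angle between long_egg's own z axis and vertical below 0.45 rad and contact force between the fingers and long_egg below 0.1 N), for 0.2 s.
3. the spare egg stands in the carton, let go (x of spare_egg in the frame of carton between -0.045 and 0.045 m and y of spare_egg in the frame of carton between -0.073 and 0.073 m and z of spare_egg in the frame of carton between 0.0155 and 0.0295 m and angle between spare_egg's own z axis and vertical below 0.45 rad and contact force between the fingers and spare_egg below 0.1 N), for 0.2 s.
At the end, for the whole second after the job is handed in: lid shut (within 0.07 rad); spare and five other ordinary eggs upright (0.45 rad) in the carton's seats (7 mm in height); long egg upright in a seconds cup (8 mm in height); the five eggs and the round egg within 12 mm of where they were; all at rest (value of joint carton_lid below 0.07 rad and x of long_egg in the frame of seconds_strip between -0.014 and 0.014 m and y of long_egg in the frame of seconds_strip between -0.076 and 0.076 m and z of long_egg in the frame of seconds_strip between 0.0015 and 0.0175 m and angle between each of long_egg, egg_a, egg_b, egg_c, egg_d, egg_e, spare_egg, round_egg's own z axis and vertical below 0.45 rad and x of egg_a in the frame of carton between -0.045 and 0.045 m and y of egg_a in the frame of carton between -0.073 and 0.073 m and z of egg_a in the frame of carton between 0.0155 and 0.0295 m and x of egg_b in the frame of carton between -0.045 and 0.045 m and y of egg_b in the frame of carton between -0.073 and 0.073 m and z of egg_b in the frame of carton between 0.0155 and 0.0295 m and x of egg_c in the frame of carton between -0.045 and 0.045 m and y of egg_c in the frame of carton between -0.073 and 0.073 m and z of egg_c in the frame of carton between 0.0155 and 0.0295 m and x of egg_d in the frame of carton between -0.045 and 0.045 m and y of egg_d in the frame of carton between -0.073 and 0.073 m and z of egg_d in the frame of carton between 0.0155 and 0.0295 m and x of egg_e in the frame of carton between -0.045 and 0.045 m and y of egg_e in the frame of carton between -0.073 and 0.073 m and z of egg_e in the frame of carton between 0.0155 and 0.0295 m and x of spare_egg in the frame of carton between -0.045 and 0.045 m and y of spare_egg in the frame of carton between -0.073 and 0.073 m and z of spare_egg in the frame of carton between 0.0155 and 0.0295 m and x of round_egg in the frame of seconds_strip between -0.014 and 0.014 m and y of round_egg in the frame of seconds_strip between -0.076 and 0.076 m and z of round_egg in the frame of seconds_strip between 0.0072 and 0.0232 m and distance of each of egg_a, egg_b, egg_c, egg_d, egg_e, round_egg from where it was at the start of the episode below 0.012 m and linear speed of each of egg_a, egg_b, egg_c, egg_d, egg_e, round_egg, long_egg, spare_egg below 0.02 m/s); the robot touches nothing.
It fails at once if an egg cracks: more than 25 N between it and anything else (contact force between any of egg_a, egg_b, egg_c, egg_d, egg_e, long_egg, spare_egg, round_egg and anything else above 25 N).
It fails at once if one of the other eggs is shifted out of its place (more than 20 mm) or tipped over (distance of any of egg_a, egg_b, egg_c, egg_d, egg_e, round_egg from where it was at the start of the episode above 0.02 m or angle between any of egg_a, egg_b, egg_c, egg_d, egg_e, round_egg's own z axis and vertical above 0.6 rad).
It fails at once if a bystander is pushed away by more than 20 mm (distance of any of torch, counter from where it was at the start of the episode above 0.02 m).
It also fails if it takes over 72 s, if anything falls off the work surface, if the arm or the gripper's body presses on something with over 40 N, if the wrist force passes 120 N, or if a joint passes its speed limit or range.

## Working session

There is one attempt and no reset: what is moved stays moved. The work goes in short steps, Python scripts to look and compute and a tool call to move; the robot and the scene stay as the last step left them, time stands still between calls to the robot, and variables do not carry over. Pictures are saved under pics/ and viewed, at most 10 in all, crops included, and the job is handed in when it is done.

Besides the shell and the picture viewer there is one more tool, called after "Request:" as name(argument=value, ...), one argument or row to a line, values as JSON. arm_command: Moves the arm, as the interface text tells. Its arguments: {"type":"object","properties":{"targets":{"type":"array","items":{"type":"number"}},"gripper":{"type":"number"},"newtons":{"type":"number"}},"required":["targets"]}

```bash
mkdir -p pics; ls; python3 - <<'E'
from cell import robot
import cv2,numpy as np
print(robot.tcp_to_tips); o=robot.get_obs(); print(o)
for n in("top","side"):
    c=robot.capture(n); cv2.imwrite(f"pics/{n}0.png",c["image"]); np.savez(f"{n}0.npz",**c); print(c["K"],c["T"])
E
```

```text
pics
0.0726
{'time_s': 0.0, 'qpos': array([ 1.01993105e+00,  2.21227998e-01,  1.52760311e+00,  5.76462450e-06,
        1.39471912e+00, -1.26095969e-01]), 'qd': array([-0.00084005,  0.00062328,  0.0021576 , -0.00120404, -0.00022298,
        0.00018959]), 'tau': array([-1.05299088e-03, -4.96902359e+01, -3.89392090e+01, -2.08111223e-04,
        1.10480294e-02,  1.30773182e-05]), 'tool_pos': array([0.25732309, 0.56905848, 0.30280219]), 'tcp_rot': array([ 2.10791964e-01,  9.77530455e-01, -9.22309826e-04, -3.27687077e-04]), 'force': array([ 0.21257426, -0.24173347, -0.18468261]), 'torque': array([ 0.01145482, -0.00847511,  0.03891556]), 'grip_force': 0.0, 'gripper_width': 0.9982288420820299}
[[384.69921262   0.         257.61194017]
 [  0.         384.69921262 190.36184938]
 [  0.           0.           1.        ]] [[ 5.07370372e-04 -9.75655039e-01  2.19310256e-01  2.51923636e-01]
 [-9.99977216e-01 -1.97124151e-03 -6.45611802e-03  5.12597708e-03]
 [ 6.73125756e-03 -2.19301984e-01 -9.75633809e-01  1.02362634e+00]
 [ 0.00000000e+00  0.00000000e+00  0.00000000e+00  1.00000000e+00]]
[[456.55189613   0.         252.40063668]
 [  0.         456.55189613 190.30046065]
 [  0.           0.           1.        ]] [[-0.87531299 -0.2496337   0.41413787  0.01386963]
 [-0.48296433  0.49370426 -0.72318847  0.83209294]
 [-0.02392941 -0.83303008 -0.55270993  0.69660748]
 [ 0.          0.          0.          1.        ]]
```

View pics/top0.png

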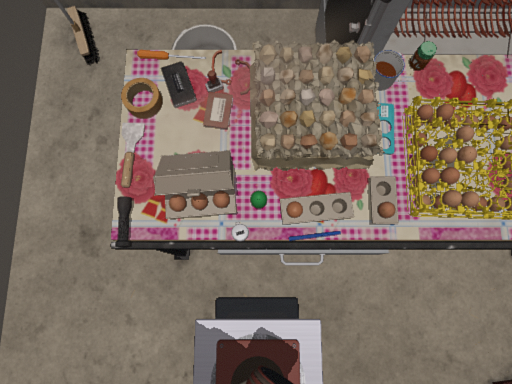

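View pics/side0.png

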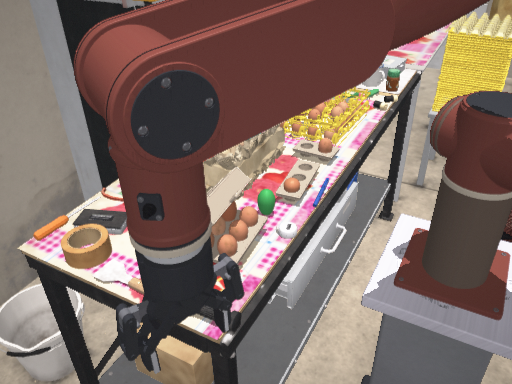

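The top view shows the carton at (200,190) with its lid ajar and hinge at the back. The seconds strip is at (317,207) with the round egg at (295,209), and the spare strip is at (383,200) with the spare at (386,210). The green decoy is at (258,199), the counter at (240,233) and the torch at (124,220). I'll look closer at the carton.

```bash
cat > h.py <<'E'
import numpy as np,cv2
from scipy.spatial.transform import Rotation as R
def ray(c,u,v):
    d=c["T"][:3,:3]@np.linalg.solve(c["K"],[u,v,1.]); return c["T"][:3,3],d
def onz(c,u,v,z):
    o,d=ray(c,u,v); return o+d*(z-o[2])/d[2]
def proj(c,p):
    q=np.linalg.inv(c["T"])@np.append(p,1); q=c["K"]@q[:3]; return q[:2]/q[2]
def blobs(c,lo,hi,amin=60):
    h=cv2.cvtColor(c["image"],cv2.COLOR_BGR2HSV); m=cv2.inRange(h,lo,hi)
    n,l,s,ce=cv2.connectedComponentsWithStats(m); return [(s[i],ce[i]) for i in range(1,n) if s[i,4]>=amin]
E
python3 - <<'E'
from h import *
t=cv2.imread("pics/top0.png")
a=cv2.resize(t[140:245,150:410],(800,323),interpolation=3)
s=cv2.imread("pics/side0.png"); b=cv2.resize(s[130:280,190:360],(680,600),interpolation=3)[:, :]
b=b[0:560]; b=cv2.resize(b,(336,277))
out=np.zeros((600,800,3),np.uint8); out[:323]=a; out[323:600,:336]=b
out[323:600,340:800]=cv2.resize(t[145:225,148:281],(460,277),interpolation=3)
cv2.imwrite("pics/crop1.png",out)
E
```

```text
(no output)
```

View pics/crop1.png

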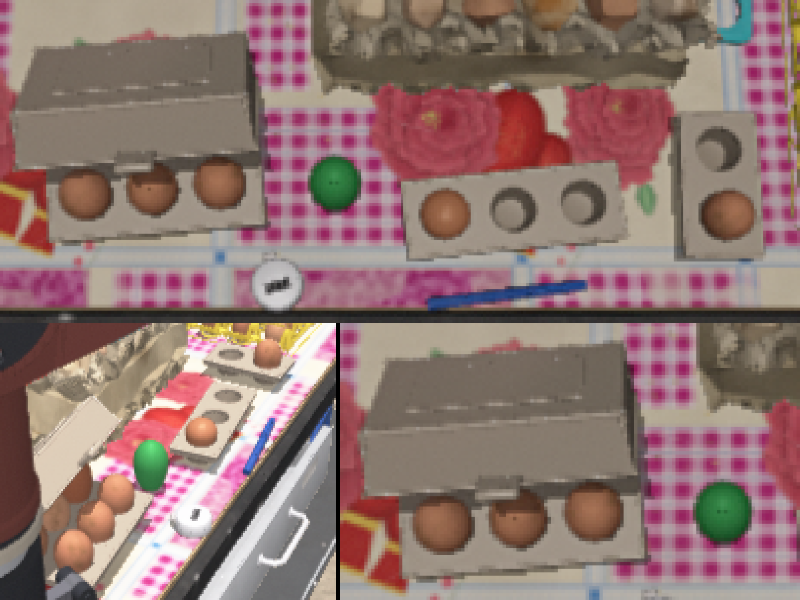

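```bash
python3 - <<'E'
from h import *
c=dict(np.load("top0.npz"))
h=cv2.cvtColor(c["image"],cv2.COLOR_BGR2HSV)
for p in[(178,203),(199,204),(221,199),(295,209),(386,210),(199,195),(150,195)]: print(p,h[p[1],p[0]])
for s,ce in blobs(c,(4,110,60),(14,230,230),60):
    if 150<ce[0]<400 and 170<ce[1]<225: print(s,ce.round(1),onz(c,s[0]+s[2]/2,s[1]+s[3]/2,.05).round(4))
P={}
for k,(u,v,z) in dict(fl=(52,240,.04),fr=(266,225,.04),fr0=(266,225,0),tab=(136,161,.1),
  secA=(444,215,.03),secB=(514,209,.03),secC=(583,202,.03),spA=(718,149,.03),spB=(727,214,.046),
  lidbl=(35,45,.12),lidbr=(248,33,.12),lidfl=(17,165,.1),lidfr=(263,150,.1),
  slf=(402,258,.0),srf=(627,238,0)).items():
    print(k,onz(c,150+u/3.077-.3,140+v/3.077-.3,z).round(4))
E
```

```text
(178, 203) [ 11 127 148]
(199, 204) [ 10 129 144]
(221, 199) [ 11 124 164]
(295, 209) [ 11 114 172]
(386, 210) [ 11 127 147]
(199, 195) [13 85 84]
(150, 195) [176 141 157]
[213 191  16  17 211] [220.8 198.8] [0.4464 0.0931 0.05  ]
[192 193  16  17 188] [199.4 201.5] [0.4411 0.147  0.05  ]
[169 195  17  16 212] [177.3 202.5] [0.4371 0.2047 0.05  ]
[287 202  16  15 192] [294.3 209. ] [ 0.4206 -0.0973  0.05  ]
[378 202  17  16 205] [386.2 209.4] [ 0.4197 -0.3327  0.05  ]
fl [0.4004 0.233  0.04  ]
fr [0.4134 0.0541 0.04  ]
fr0 [0.42   0.0561 0.    ]
tab [0.455  0.1555 0.1   ]
secA [ 0.4239 -0.0968  0.03  ]
secB [ 0.4292 -0.1566  0.03  ]
secC [ 0.4353 -0.2158  0.03  ]
spA [ 0.482  -0.3347  0.03  ]
spB [ 0.4224 -0.3328  0.046 ]
lidbl [0.5452 0.2362 0.12  ]
lidbr [0.5558 0.0665 0.12  ]
lidfl [0.4516 0.2501 0.1   ]
lidfr [0.4643 0.0543 0.1   ]
slf [ 0.3911 -0.0625  0.    ]
srf [ 0.409  -0.2595  0.    ]
```

```bash
cat >> h.py <<'E'
def rows(xyz,yaw=None,o=None):
    """tool-frame shift (mm) and turn to bring TCP to xyz with tool-y at world angle yaw"""
    from cell import robot
    o=o or robot.get_obs(); r=R.from_quat(o["tcp_rot"]).as_matrix()
    d=r.T@(np.array(xyz)-o["tool_pos"])*1e3
    a=np.arctan2(r[1,1],r[0,1]); t=0 if yaw is None else -((yaw-a+np.pi/2)%np.pi-np.pi/2)
    print("shift",d.round(1),"turn",round(t,3),"yaw now",round(a,3),"pos",o["tool_pos"].round(4)); return d,t
def wrist():
    from cell import robot
    o=robot.get_obs(); c=robot.capture("wrist"); T=np.eye(4); T[:3,:3]=R.from_quat(o["tcp_rot"]).as_matrix(); T[:3,3]=o["tool_pos"]
    c["T"]=T@c["hand_eye"]; return c
E
python3 -c "
from h import *
rows((.40,.15,.30),1.646)"
```

```text
shift [-302.7 -323.1    3.4] turn -0.5 yaw now 1.146 pos [0.2574 0.5691 0.3029]
```

Request:
arm_command(
  targets=[-303,-323,0,-0.5,-303,-323,0,-0.5,-303,-323,0,-0.5,-303,-323,0,-0.5,-303,-323,0,-0.5,-303,-323,0,-0.5,-303,-323,0,-0.5,-303,-323,0,-0.5,-303,-323,0,-0.5,-303,-323,0,-0.5],
  gripper=0.6,
  newtons=20,
)

```text
time_s: 0.93
tool_pos: [0.3906, 0.1773, 0.3037]
tcp_rot: [-0.038, 0.999, 0.0, 0.0]
force: [0.8, -0.1, 0.2]
gripper_width: 0.598
grip_force: 0.0
```

```bash
python3 -c "
from h import *
from cell import robot
rows((.40,.15,.30),1.646)
w=wrist();np.savez('w1.npz',**w);t=robot.capture('top');np.savez('t1.npz',**t);s=robot.capture('side');np.savez('s1.npz',**s)
a=cv2.resize(s['image'][150:300,150:350],(400,300),interpolation=3)
b=cv2.resize(t['image'][140:245,140:280],(400,300),interpolation=3)
out=np.zeros((600,800,3),np.uint8);out[:300,:400]=a;out[:300,400:]=b;out[300:,:400]=cv2.resize(w['image'],(400,300));cv2.imwrite('pics/v1.png',out);print(w['hand_eye'])
"
```

```text
shift [ -7.3 -27.9   3.7] turn 0.0 yaw now 1.646 pos [0.3906 0.1773 0.3037]
[[-6.36166242e-06 -9.60719876e-01 -2.77519943e-01  7.04297326e-02]
 [ 9.99999968e-01 -7.63814167e-05  2.41494295e-04  5.38680442e-06]
 [-2.53205736e-04 -2.77519933e-01  9.60719846e-01 -6.93502816e-02]
 [ 0.00000000e+00  0.00000000e+00  0.00000000e+00  1.00000000e+00]]
```

View pics/v1.png

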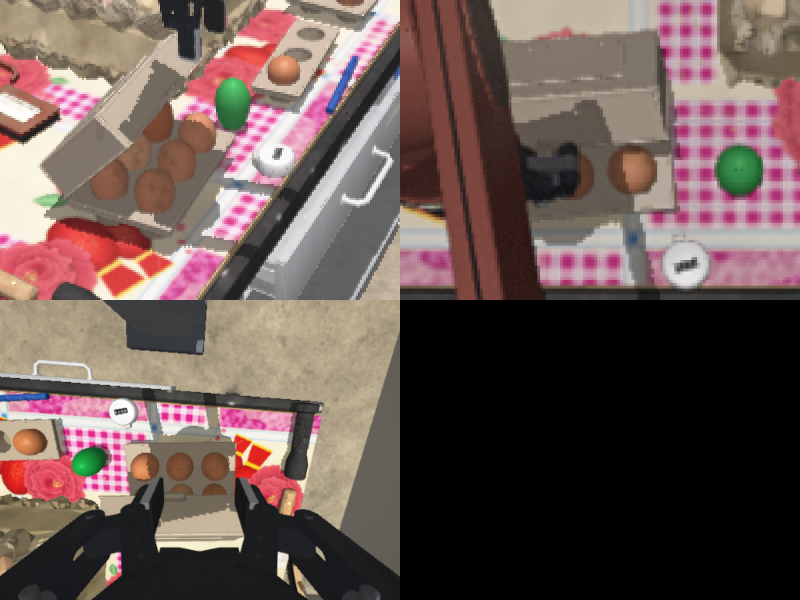

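Side and wrist views show the lid ajar with the long egg in the back row beneath it. The tab is at wrist px ≈(220,250).

```bash
python3 - <<'E'
from h import *
t=dict(np.load("top0.npz")); w=dict(np.load("w1.npz")); s=dict(np.load("s1.npz"))
yaw=.075; ex=np.array([np.cos(yaw),np.sin(yaw),0]); ey=np.array([-np.sin(yaw),np.cos(yaw),0])
H=np.array([.469,.149,.041])+.064*ex
def tab(a): 
    u=-ex*np.cos(a)+np.array([0,0,1])*np.sin(a); n=np.array([0,0,1])*np.cos(a)+ex*np.sin(a)
    return H+.141*u+.0045*n
for a in np.arange(.3,1.01,.1): print(a.round(1),tab(a).round(4),proj(t,tab(a)).round(1),proj(w,tab(a)).round(1),proj(s,tab(a)).round(1))
A=np.vstack([0]*0) if 0 else None
o1,d1=ray(t,193.9,192.0); o2,d2=ray(w,220,250)
k=np.linalg.lstsq(np.c_[d1,-d2],o2-o1,rcond=None)[0]; print(o1+k[0]*d1,o2+k[1]*d2)
im=w["image"].copy(); cv2.imwrite("pics/w1crop.png",np.hstack([cv2.resize(im[225:275,180:260],(480,300),interpolation=3),cv2.resize(s["image"][150:300,150:310],(320,300),interpolation=3)]))
E
```

```text
0.3 [0.3998 0.1438 0.087 ] [198.6 215.1] [223.3 185.3] [256.6 223.2]
0.4 [0.4051 0.1442 0.1001] [197.8 212.1] [222.1 193.4] [254.3 217.8]
0.5 [0.4116 0.1447 0.1125] [196.9 208.6] [220.9 203.2] [251.4 212.5]
0.6 [0.4193 0.1453 0.1243] [196.1 204.5] [219.7 214.6] [248.  207.3]
0.7 [0.4282 0.1459 0.1353] [195.2 200. ] [218.7 227.6] [244.1 202.2]
0.8 [0.4381 0.1467 0.1453] [194.4 195. ] [217.7 242. ] [239.7 197.3]
0.9 [0.4489 0.1475 0.1542] [193.6 189.6] [216.8 257.5] [235.  192.7]
1.0 [0.4606 0.1484 0.1621] [192.9 183.9] [216.1 273.9] [229.9 188.5]
[0.44516998 0.14812257 0.14515827] [0.44600523 0.14917868 0.14551392]
```

View pics/w1crop.png

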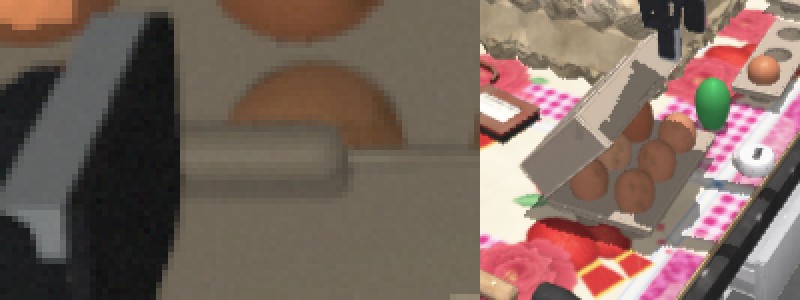

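```bash
python3 - <<'E'
from h import *
w=dict(np.load("w1.npz"));t=dict(np.load("top0.npz"))
print(w["K"][0,0],onz(w,237.8,250,.147),onz(w,237.8,250,.140))
for u in(115,136,158): print(onz(t,150+u/3.077-.3,192.,.147))
rows((.445,.147,.205),1.646)
E
```

```text
272.2376181683017 [0.44394512 0.1657087  0.147     ] [0.44777251 0.1655159  0.14      ]
[0.44473321 0.16371258 0.147     ]
[0.44476483 0.14782535 0.147     ]
[0.44479797 0.13117742 0.147     ]
shift [-51.3 -33.1  98.7] turn -0.007 yaw now 1.639 pos [0.3915 0.1765 0.3037]
```

Request:
arm_command(
  targets=[-49,-31,30,0,-49,-31,60,0,-49,-31,80,0,-49,-31,95,0,-49,-31,95,0,-49,-31,95,0],
  gripper=0.6,
)

```text
time_s: 1.58
tool_pos: [0.4409, 0.153, 0.208]
tcp_rot: [-0.038, 0.999, 0.0, -0.001]
force: [0.5, 0.5, 1.1]
gripper_width: 0.6
grip_force: 0.0
```

Request:
arm_command(
  targets=[0,0,0,0,0,0,0,0,0,0,0,0,0,0,0,0],
  gripper=0.34,
  newtons=20,
)

```text
time_s: 1.92
tool_pos: [0.4424, 0.1508, 0.2108]
tcp_rot: [-0.038, 0.999, -0.002, 0.001]
force: [-2.4, -9.9, 3.7]
gripper_width: 0.344
grip_force: 19.4
```

```bash
python3 -c "
from h import *
from cell import robot
rows((.445,.149,.209),1.646); o=robot.get_obs();print(o['gripper_width'],o['grip_force'],o['force'])
w=wrist();cv2.imwrite('pics/w2.png',cv2.resize(w['image'][180:330,120:360],(640,400)))
"
```

```text
shift [-2.4 -1.9  1.8] turn 0.001 yaw now 1.647 pos [0.4424 0.1508 0.2108]
0.34386869865923886 19.433579295873642 [-2.40280885 -9.92578037  3.74671434]
```

View pics/w2.png

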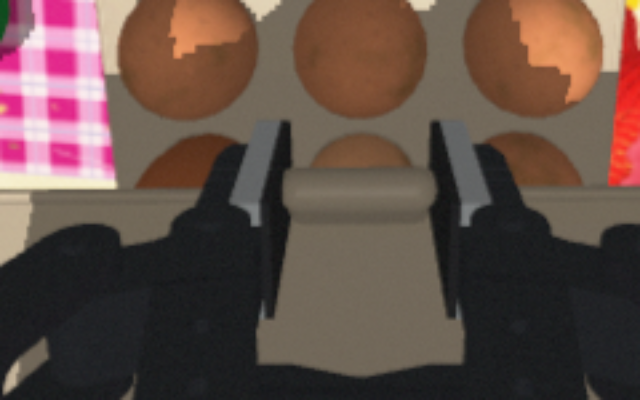

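```bash
python3 -c "
import numpy as np
f=lambda a:np.array([141*np.cos(a)-4.5*np.sin(a),-141*np.sin(a)-4.5*np.cos(a)])
p=f(.84)
for k in(0,1):
    a=np.linspace(.84+k*.82,.84+(k+1)*.82,11)[1:]
    for q in a: d=f(q)-p; print('%d, 1, %d, 0,'%tuple(d.round()),end=' ')
    p=f(a[-1]);print()
"
```

```text
-9, 1, -7, 0, -19, 1, -13, 0, -29, 1, -19, 0, -40, 1, -23, 0, -51, 1, -27, 0, -62, 1, -30, 0, -73, 1, -32, 0, -85, 1, -33, 0, -96, 1, -33, 0, -108, 1, -32, 0, 
-11, 1, 2, 0, -23, 1, 5, 0, -34, 1, 8, 0, -44, 1, 13, 0, -54, 1, 18, 0, -64, 1, 25, 0, -73, 1, 32, 0, -82, 1, 39, 0, -90, 1, 48, 0, -97, 1, 57, 0,
```

Request:
arm_command(
  targets=[-9,1,-7,0,-19,1,-13,0,-29,1,-19,0,-40,1,-23,0,-51,1,-27,0,-62,1,-30,0,-73,1,-32,0,-85,1,-33,0,-96,1,-33,0,-108,1,-32,0],
  newtons=5,
)

```text
time_s: 2.8
tool_pos: [0.5509, 0.1598, 0.2435]
tcp_rot: [-0.038, 0.999, -0.002, 0.002]
force: [-0.4, -7.0, 1.9]
gripper_width: 0.342
grip_force: 20.3
```

Request:
arm_command(
  targets=[-11,1,2,0,-23,1,5,0,-34,1,8,0,-44,1,13,0,-54,1,18,0,-64,1,25,0,-73,1,32,0,-82,1,39,0,-90,1,48,0,-97,1,57,0],
)

```text
time_s: 3.63
tool_pos: [0.6496, 0.1682, 0.1879]
tcp_rot: [-0.038, 0.999, -0.001, 0.004]
force: [3.6, -6.5, 4.4]
gripper_width: 0.345
grip_force: 21.7
```

Request:
arm_command(
  targets=[0,0,0,0,0,0,0,0,0,0,0,0],
  gripper=0.345,
)

```text
time_s: 3.88
tool_pos: [0.6493, 0.1682, 0.1877]
tcp_rot: [-0.038, 0.999, -0.001, 0.004]
force: [5.1, -6.4, 2.7]
gripper_width: 0.346
grip_force: 17.9
```

Request:
arm_command(
  targets=[0,0,0,0,0,0,0,0,0,0,0,0],
  gripper=0.35,
)

```text
time_s: 4.13
tool_pos: [0.6491, 0.1682, 0.1879]
tcp_rot: [-0.038, 0.999, -0.001, 0.004]
force: [4.4, -5.7, 3.3]
gripper_width: 0.351
grip_force: 4.9
```

Request:
arm_command(
  targets=[0,0,0,0,0,0,0,0,0,0,0,0],
  gripper=0.355,
)

```text
time_s: 4.38
tool_pos: [0.6491, 0.1683, 0.1878]
tcp_rot: [-0.038, 0.999, -0.001, 0.004]
force: [4.5, -5.1, 2.2]
gripper_width: 0.356
grip_force: 3.2
```

Request:
arm_command(
  targets=[0,0,0,0,0,0,0,0,0,0,-20,0,0,0,-60,0,0,0,-100,0,40,0,-120,0,80,0,-120,0,120,0,-120,0,160,0,-120,0,200,0,-120,0],
  gripper=0.6,
)

```text
time_s: 5.22
tool_pos: [0.4446, 0.1546, 0.3042]
tcp_rot: [-0.038, 0.999, 0.0, 0.0]
force: [-0.7, -0.3, 0.7]
gripper_width: 0.6
grip_force: 0.0
```

```bash
python3 -c "
from h import *
from cell import robot
rows((.445,.149,.209),1.646)
w=wrist();np.savez('w3.npz',**w);t=robot.capture('top');np.savez('t3.npz',**t);s=robot.capture('side');np.savez('s3.npz',**s)
out=np.zeros((600,800,3),np.uint8);out[:300,:400]=cv2.resize(s['image'][130:280,160:360],(400,300),interpolation=3);out[:300,400:]=cv2.resize(t['image'][130:235,140:280],(400,300),interpolation=3);out[300:,:400]=cv2.resize(w['image'],(400,300));cv2.imwrite('pics/v3.png',out)
"
```

```text
shift [ 0.  -5.7 95.2] turn 0.001 yaw now 1.647 pos [0.4446 0.1546 0.3042]
```

View pics/v3.png

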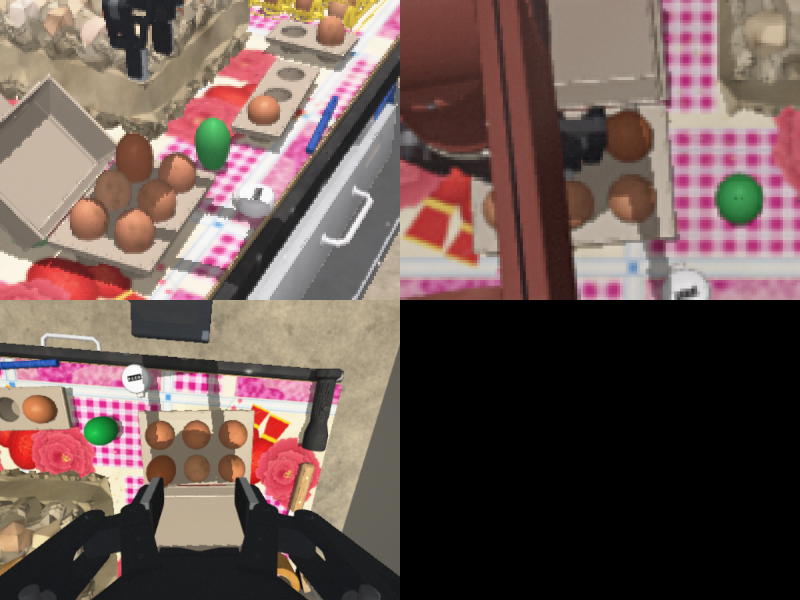

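The lid is folded back. The long egg is the tall, darker one at back right: side crop (135,158), wrist view (160,470). The others it could be taken for are the green decoy at side crop (213,145) and five shorter eggs. Next I'll measure all of them.

```bash
python3 - <<'E'
from h import *
w=dict(np.load("w3.npz"));t=dict(np.load("t3.npz"));s=dict(np.load("s3.npz"))
yaw=.075; E=np.array([[np.cos(yaw),-np.sin(yaw)],[np.sin(yaw),np.cos(yaw)]])
def egg(c,p,name):
    # outline fit: brown mask near the predicted pixel, bounding ellipse centre
    u,v=p; h=cv2.cvtColor(c["image"],cv2.COLOR_BGR2HSV); m=cv2.inRange(h,(3,95,30),(17,255,255)); 
    n,l,st,ce=cv2.connectedComponentsWithStats(m); i=l[int(v),int(u)]; return (st[i],ce[i]) if i else None
for sx in(-.028,.028):
  for sy in(-.056,0,.056):
    z=.063 if(sx>0 and sy<0) else .053
    p=np.append(np.array([.469,.149])+E@[sx,sy],z)
    for nm,c in(("w",w),("t",t)):
        q=proj(c,p); r=egg(c,q,nm)
        if r: 
            b=r[0]; u,v=b[0]+b[2]/2-.5,b[1]+b[3]/2-.5; g=onz(c,u,v,z); print(nm,sx,sy,p[:2].round(4),q.round(),b,g[:2].round(4))
E
```

```text
w -0.028 -0.056 [0.4453 0.0911] [202. 169.] [ 186  155   38   37 1102] [0.4498 0.0946]
t -0.028 -0.056 [0.4453 0.0911] [222. 200.] [213 191  17  17 218] [0.4472 0.0928]
w -0.028 0 [0.4411 0.1469] [248. 169.] [ 233  154   37   38 1053] [0.445  0.1504]
t -0.028 0 [0.4411 0.1469] [200. 201.] [ 171   85   37  197 2587] [0.4893 0.1767]
w -0.028 0.056 [0.4369 0.2027] [295. 169.] [ 280  154   37   37 1079] [0.4401 0.2067]
t -0.028 0.056 [0.4369 0.2027] [178. 203.] [   73    78   141   306 26565] [0.3658 0.2877]
w 0.028 -0.056 [0.5011 0.0953] [203. 216.] [ 187  199   38   40 1049] [0.5044 0.0989]
t 0.028 -0.056 [0.5011 0.0953] [220. 178.] [212 169  16  18 237] [0.5016 0.097 ]
w 0.028 0 [0.4969 0.1511] [249. 213.] [235 198  34  35 926] [0.4995 0.1549]
w 0.028 0.056 [0.4927 0.2069] [293. 213.] [279 198  35  35 950] [0.4952 0.2108]
t 0.028 0.056 [0.4927 0.2069] [177. 182.] [   73    78   141   306 26565] [0.3658 0.2877]
```

```bash
python3 -c "
from h import *
rows((.5035,.0985,.20),.868)"
```

```text
shift [-55.2 -60.7 103.9] turn 0.78 yaw now 1.648 pos [0.4438 0.1548 0.3039]
```

Request:
arm_command(
  targets=[-55,-60,0,0.4,-55,-60,0,0.78,-55,-60,20,0.78,-55,-60,50,0.78,-55,-60,80,0.78,-55,-60,100,0.78,-55,-60,104,0.78,-55,-60,104,0.78,-55,-60,104,0.78],
  gripper=0.68,
)

```text
time_s: 6.12
tool_pos: [0.5072, 0.0987, 0.2002]
tcp_rot: [0.344, 0.939, 0.0, 0.0]
force: [0.5, 0.5, 0.1]
gripper_width: 0.683
grip_force: 0.0
```

```bash
python3 - <<'E'
from h import *
from cell import robot
d,t=rows((.5035,.0985,.119),.868)
w=wrist();np.savez("w4.npz",**w)
print(proj(w,[.5035,.0985,.063]), proj(w,[.5035,.0985,.095]))
cv2.imwrite("pics/w4.png",cv2.resize(w["image"][150:340,130:380],(600,456)))
E
```

```text
shift [ 2.7 -2.6 81.2] turn -0.0 yaw now 0.868 pos [0.5072 0.0987 0.2002]
[251.30686621 200.00893554] [250.71818697 214.61223176]
```

View pics/w4.png

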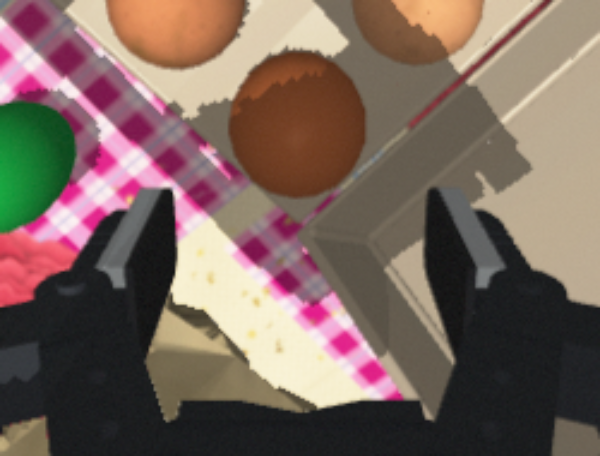

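The egg is at crop (297,124), which is px (253.8,201.7), about 2 mm right of the prediction.

```bash
python3 - <<'E'
from h import *
w=dict(np.load("w4.npz"))
h=cv2.cvtColor(w["image"],cv2.COLOR_BGR2HSV); m=cv2.inRange(h,(3,100,30),(17,255,255)); n,l,s,c=cv2.connectedComponentsWithStats(m); i=l[205,254]; b=s[i]; print(b)
g=onz(w,b[0]+b[2]/2-.5,b[1]+b[3]/2-.5,.063); print(g); rows((g[0],g[1],.119),.868)
E
```

```text
[ 225  171   57   62 2724]
[0.5053284  0.09871825 0.063     ]
shift [ 1.7 -1.5 81.9] turn -0.0 yaw now 0.868 pos [0.5075 0.0988 0.2009]
```

Request:
arm_command(
  targets=[2,-1.5,20,0,2,-1.5,45,0,2,-1.5,65,0,2,-1.5,76,0,2,-1.5,82,0,2,-1.5,82,0,2,-1.5,82,0],
)

```text
time_s: 6.75
tool_pos: [0.5045, 0.0988, 0.119]
tcp_rot: [0.345, 0.939, 0.0, 0.001]
force: [-0.2, 0.3, -0.3]
gripper_width: 0.68
grip_force: 0.0
```

Request:
arm_command(
  targets=[0,0,0,0,0,0,0,0,0,0,0,0],
  gripper=0.57,
)

```text
time_s: 7.0
tool_pos: [0.5044, 0.0988, 0.119]
tcp_rot: [0.345, 0.939, 0.0, 0.001]
force: [-0.5, -0.5, -0.3]
gripper_width: 0.569
grip_force: 0.0
```

Request:
arm_command(
  targets=[0,0,0,0,0,0,0,0],
  gripper=0.555,
)

```text
time_s: 7.17
tool_pos: [0.504, 0.0988, 0.1185]
tcp_rot: [0.345, 0.939, 0.0, 0.001]
force: [0.9, -0.0, 0.6]
gripper_width: 0.552
grip_force: 0.4
```

Steps of 0.003 from here, watching the force.

Request:
arm_command(
  targets=[0,0,0,0,0,0,0,0],
  gripper=0.55,
)

```text
time_s: 7.33
tool_pos: [0.504, 0.0988, 0.1183]
tcp_rot: [0.345, 0.939, 0.0, 0.0]
force: [0.4, 1.1, 1.1]
gripper_width: 0.548
grip_force: 0.6
```

Request:
arm_command(
  targets=[0,0,0,0,0,0,0,0],
  gripper=0.546,
)

```text
time_s: 7.5
tool_pos: [0.504, 0.0989, 0.1182]
tcp_rot: [0.345, 0.939, 0.0, 0.0]
force: [1.4, 1.8, 0.2]
gripper_width: 0.546
grip_force: 0.8
```

Request:
arm_command(
  targets=[0,0.7,0,0,0,0.7,0,0],
  gripper=0.543,
)

```text
time_s: 7.67
tool_pos: [0.504, 0.0993, 0.1179]
tcp_rot: [0.345, 0.939, -0.0, -0.0]
force: [0.6, 1.1, 0.4]
gripper_width: 0.543
grip_force: 0.7
```

Request:
arm_command(
  targets=[0,0,0,0,0,0,0,0],
  gripper=0.541,
)

```text
time_s: 7.83
tool_pos: [0.5041, 0.0993, 0.1179]
tcp_rot: [0.345, 0.939, -0.0, -0.0]
force: [1.3, 0.8, 1.1]
gripper_width: 0.54
grip_force: 0.7
```

Request:
arm_command(
  targets=[0,0.5,0,0,0,0.5,0,0],
  gripper=0.538,
)

```text
time_s: 8.0
tool_pos: [0.5042, 0.0996, 0.1177]
tcp_rot: [0.345, 0.939, -0.0, -0.0]
force: [-0.1, -0.4, 0.5]
gripper_width: 0.543
grip_force: 0.4
```

Request:
arm_command(
  targets=[0,0,0,0,0,0,0,0],
  gripper=0.536,
)

```text
time_s: 8.17
tool_pos: [0.5043, 0.0996, 0.1178]
tcp_rot: [0.345, 0.939, -0.0, -0.0]
force: [1.0, 0.1, 0.3]
gripper_width: 0.535
grip_force: 0.9
```

Request:
arm_command(
  targets=[0,0,0,0,0,0,0,0],
  gripper=0.533,
)

```text
time_s: 8.33
tool_pos: [0.5043, 0.0996, 0.1178]
tcp_rot: [0.345, 0.939, -0.0, -0.0]
force: [1.5, 0.2, 0.8]
gripper_width: 0.533
grip_force: 3.1
```

Request:
arm_command(
  targets=[0,0,0,0,0,0,0,0],
  gripper=0.53,
)

```text
time_s: 8.5
tool_pos: [0.5043, 0.0996, 0.1179]
tcp_rot: [0.345, 0.939, -0.0, -0.0]
force: [1.4, 0.9, 0.9]
gripper_width: 0.532
grip_force: 6.1
```

Request:
arm_command(
  targets=[0,0,-3,0,0,0,-8,0,0,0,-16,0,0,0,-28,0,0,0,-45,0,0,0,-65,0,0,0,-85,0,0,0,-100,0,0,0,-105,0,0,0,-105,0],
)

```text
time_s: 9.33
tool_pos: [0.5055, 0.0997, 0.2255]
tcp_rot: [0.345, 0.939, 0.001, 0.002]
force: [0.3, -0.2, -1.9]
gripper_width: 0.538
grip_force: 6.1
```

```bash
python3 - <<'E'
from h import *
from cell import robot
o=robot.get_obs(); print(o["grip_force"],o["force"]); rows((.38,-.16,.225),1.654)
s=robot.capture("side");w=wrist();np.savez("w5.npz",**w)
cv2.imwrite("pics/v5.png",np.hstack([cv2.resize(s["image"][80:280,200:350],(330,440)),cv2.resize(w["image"],(440,440))]))
E
```

```text
6.10561229288578 [ 0.31824409 -0.19718345 -1.89842253]
shift [-7.260e+01 -2.791e+02 -1.000e-01] turn -0.788 yaw now 0.866 pos [0.5055 0.0997 0.2255]
```

View pics/v5.png

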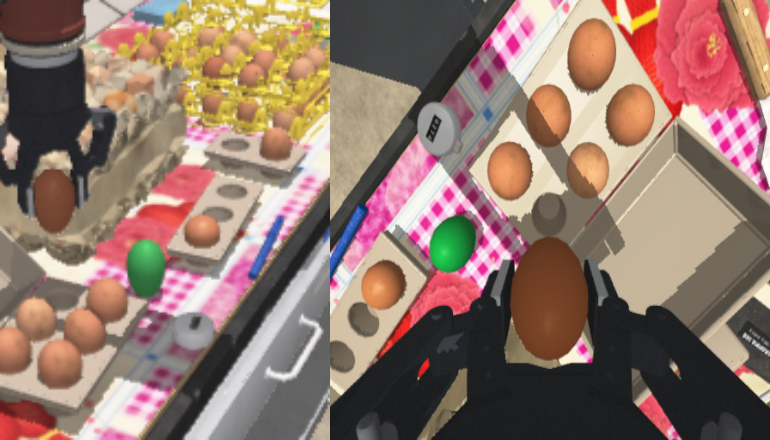

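The egg is held upright. I'll carry it beside the seconds strip and measure the cups there.

Request:
arm_command(
  targets=[-6,-8,0,-0.04,-18,-25,0,-0.12,-36,-51,0,-0.22,-58,-82,0,-0.33,-80,-113,0,-0.44,-102,-144,0,-0.55,-124,-175,0,-0.66,-144,-203,0,-0.74,-159,-225,0,-0.79,-168,-237,0,-0.79],
)

```text
time_s: 10.27
tool_pos: [0.4774, -0.1924, 0.2214]
tcp_rot: [-0.043, 0.999, 0.0, -0.001]
force: [-0.2, -0.7, -1.6]
gripper_width: 0.538
grip_force: 6.1
```

```bash
python3 - <<'E'
from h import *
from cell import robot
o=robot.get_obs(); print(o["grip_force"],o["gripper_width"],o["force"])
w=wrist();np.savez("w6.npz",**w);t=robot.capture("top");np.savez("t6.npz",**t)
for n,p in dict(A=(.4239,-.0968,.03),B=(.4292,-.1566,.03),C=(.4353,-.2158,.03)).items(): print(n,proj(w,p).round(1))
rows((.4353,-.2158,.225),1.654)
cv2.imwrite("pics/w6.png",w["image"][60:290])
E
```

```text
6.124141216278076 0.5377825635847808 [-0.22493132 -0.67285081 -1.59801892]
A [359.9 139.8]
B [296.6 140. ]
C [233.7 141.1]
shift [ 44.2 -20.5  -3.5] turn -0.002 yaw now 1.652 pos [ 0.4777 -0.1918  0.2214]
```

View pics/w6.png

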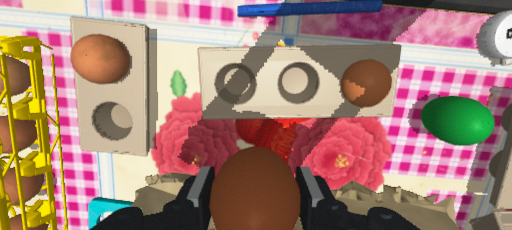

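Cups are at C (236,142) and B (298,142) in the full wrist image, with the round egg at (367,142). I'll use cup C.

Request:
arm_command(
  targets=[10,-4,0,0,25,-11,0,0,38,-16,5,0,44,-19,20,0,44,-19,42,0,44,-19,62,0,44,-19,77,0,44,-19,86,0,44,-19,89,0,44,-19,89,0],
)

```text
time_s: 11.2
tool_pos: [0.436, -0.2114, 0.1331]
tcp_rot: [-0.043, 0.999, 0.001, -0.001]
force: [0.3, 0.0, -0.6]
gripper_width: 0.534
grip_force: 6.1
```

```bash
python3 - <<'E'
from h import *
from cell import robot
o=robot.get_obs(); print(o["grip_force"],o["force"]); rows((.435,-.214,.108),1.654)
E
```

```text
6.132295578718185 [ 0.27414426  0.01738464 -0.60673575]
shift [ 1.2 -2.5 25.1] turn 0.003 yaw now 1.657 pos [ 0.436  -0.2114  0.1331]
```

Request:
arm_command(
  targets=[1,-2,6,0,1,-2,12,0,1,-2,17,0,1,-2,17,0,1,-2,17,0],
)

```text
time_s: 11.62
tool_pos: [0.4356, -0.2144, 0.1167]
tcp_rot: [-0.043, 0.999, 0.0, -0.0]
force: [0.2, -0.5, -1.7]
gripper_width: 0.528
grip_force: 6.1
```

Request:
arm_command(
  targets=[0,0,2,0,0,0,4,0,0,0,6,0,0,0,6,0],
)

```text
time_s: 11.95
tool_pos: [0.4357, -0.2144, 0.1106]
tcp_rot: [-0.043, 0.999, 0.0, -0.0]
force: [0.5, -0.7, -1.1]
gripper_width: 0.533
grip_force: 6.1
```

Request:
arm_command(
  targets=[0,0,1,0,0,0,2,0,0,0,2,0],
)

```text
time_s: 12.2
tool_pos: [0.4359, -0.2146, 0.1089]
tcp_rot: [-0.043, 0.999, -0.0, 0.0]
force: [0.9, -0.5, -0.2]
gripper_width: 0.53
grip_force: 6.2
```

Request:
arm_command(
  targets=[0,0,0.7,0,0,0,1.5,0,0,0,1.5,0],
)

```text
time_s: 12.45
tool_pos: [0.4363, -0.2147, 0.1079]
tcp_rot: [-0.043, 0.999, -0.0, 0.001]
force: [2.0, -0.1, 2.4]
gripper_width: 0.526
grip_force: 6.3
```

Request:
arm_command(
  targets=[-0.7,0,0,0,-0.7,0,0,0],
  gripper=0.54,
)

```text
time_s: 12.62
tool_pos: [0.4363, -0.2144, 0.1073]
tcp_rot: [-0.043, 0.999, 0.0, -0.0]
force: [0.6, -0.1, 0.3]
gripper_width: 0.54
grip_force: 0.2
```

Request:
arm_command(
  targets=[0,0,0,0,0,0,0,0],
  gripper=0.56,
)

```text
time_s: 12.78
tool_pos: [0.4361, -0.2143, 0.1072]
tcp_rot: [-0.043, 0.999, 0.0, -0.0]
force: [-0.6, -0.3, -0.3]
gripper_width: 0.558
grip_force: 0.0
```

Request:
arm_command(
  targets=[0,0,0,0,0,0,0,0,0,0,0,0],
  gripper=0.68,
)

```text
time_s: 13.03
tool_pos: [0.4363, -0.2144, 0.1073]
tcp_rot: [-0.043, 0.999, 0.0, -0.0]
force: [0.3, -0.3, -0.0]
gripper_width: 0.681
grip_force: 0.0
```

Request:
arm_command(
  targets=[0,0,-15,0,0,0,-40,0,0,0,-75,0,0,0,-110,0,0,0,-115,0,0,0,-115,0],
)

```text
time_s: 13.53
tool_pos: [0.438, -0.2155, 0.2257]
tcp_rot: [-0.043, 0.999, -0.002, 0.003]
force: [0.0, -0.3, -0.8]
gripper_width: 0.679
grip_force: 0.0
```

```bash
python3 - <<'E'
from h import *
from cell import robot
w=wrist();s=robot.capture("side");t=robot.capture("top"); np.savez("w7.npz",**w);np.savez("s7.npz",**s);np.savez("t7.npz",**t)
for n,c in(("w",w),("s",s),("t",t)):
    print(n,"pred mid",proj(c,[.436,-.2145,.053]).round(1),"bot",proj(c,[.436,-.2145,.03]).round(1),"top",proj(c,[.436,-.2145,.085]).round(1))
    for b,ce in blobs(c,(3,95,30),(17,255,255),80): print(b,ce.round(1))
w6=dict(np.load("w6.npz")); print("spare w6",onz(w6,101,118,.046)); rows((.42,-.333,.2),1.654)
E
```

```text
w pred mid [256.8 187.8] bot [256.7 181.5] top [256.9 198.6]
[ 106  140   52   46 1876] [131.4 162.7]
[ 28 157  36  36 609] [ 48.3 171.4]
[ 357  162   49   45 1733] [380.9 183.8]
[ 232  164   50   53 2014] [256.4 190.1]
[  0 173  16  15 167] [  7.  179.3]
[ 30 173  13  22 153] [ 36.6 185.8]
[ 36 210  13  37 340] [ 41.8 228.2]
[ 51 217  17  25 298] [ 58.8 227.5]
[288 216  21  26 223] [297.6 229.9]
[  0 237  29  38 769] [ 12.5 254.5]
[348 244  14  12  86] [354.  250.2]
[ 42 260  12  34 248] [ 47.8 278.9]
[ 57 266  16  23 212] [ 63.3 275.6]
[  0 283  22  14  83] [  7.5 286.7]
[  0 293  34  42 765] [ 15.2 315.6]
[ 46 299   9  13  90] [ 49.7 304.5]
s pred mid [306.1 159.8] bot [305.7 166.8] top [306.6 149.8]
[ 192    0   80   96 4494] [222.5  40.5]
[ 282    0   82   59 1715] [315.5  23.4]
[  367     0   145   210 14129] [450.3 108.1]
[260  94  19  15 145] [269.5 101. ]
[328 100  21  17 172] [338.9 108.7]
[316 102  11  17  96] [319.9 108.8]
[221 105  13  11 107] [227.3 110.5]
[319 104  42  49 301] [330.9 136.4]
[240 113  30  25 276] [254.6 125. ]
[211 128  16  14 144] [219.2 134.1]
[298 14
[... 736 characters left out ...]
1] [142.3  98.5]
[339  88  17  17 217] [346.8  95.2]
[  198   104   292   280 30671] [344.  266.3]
[417 104  17  18 204] [425.5 112.4]
[437 104  18  24 238] [445.5 112.3]
[280 111  18  17 212] [288.4 118.3]
[456 125  18  16 206] [465.  132.8]
[319 132  19  18 226] [327.9 140.4]
[300 134  18  15 175] [308.  140.6]
[191 173  15  15 188] [198. 180.]
[168 174  17  16 206] [176.3 181.6]
[213 191  17  17 212] [220.8 199. ]
[191 193  17  17 213] [199.1 200.9]
[169 195  17  16 216] [177.2 202.5]
[287 202  16  16 204] [294.4 209.2]
[  87  321  122   63 2477] [158.4 359.4]
spare w6 [ 0.42358038 -0.33098619  0.046     ]
shift [  25.7 -117.4   20.7] turn 0.002 yaw now 1.656 pos [ 0.4357 -0.2139  0.2208]
```

The long egg stands in the cup: its side blob (306,160) matches the prediction. Now the spare.

Request:
arm_command(
  targets=[3,-12,0,0.12,10,-40,0,0.24,17,-75,0,0.36,23,-105,0,0.48,23,-115,0,0.6,23,-115,0,0.72,23,-115,0,0.84,23,-115,5,0.96,23,-115,10,1.08,23,-115,15,1.2],
)

```text
time_s: 14.52
tool_pos: [0.4223, -0.3301, 0.2046]
tcp_rot: [0.532, 0.847, 0.001, -0.002]
force: [-0.4, 0.1, 0.5]
gripper_width: 0.682
grip_force: 0.0
```

Request:
arm_command(
  targets=[0,0,0,0.12,0,0,0,0.24,0,0,0,0.36,0,0,0,0.36,0,0,0,0.36],
)

```text
time_s: 14.93
tool_pos: [0.4226, -0.3302, 0.2054]
tcp_rot: [0.671, 0.741, 0.0, -0.002]
force: [-0.9, 0.6, 0.4]
gripper_width: 0.675
grip_force: 0.0
```

```bash
python3 - <<'E'
from h import *
w7=dict(np.load("w7.npz"));print(onz(w7,131.5,162.5,.046))
w=wrist(); q=proj(w,[.4235,-.331,.046]); print(q)
for b,ce in blobs(w,(3,95,30),(17,255,255),300):
    if np.hypot(*(ce-q))<40: g=onz(w,b[0]+b[2]/2-.5,b[1]+b[3]/2-.5,.046); print(b,g); rows((g[0],g[1],.105))
E
```

```text
[ 0.42376978 -0.33204857  0.046     ]
[255.96176744 196.43543182]
[ 234  173   47   50 1836] [ 0.42450991 -0.33188629  0.046     ]
shift [ -1.9   1.8 100.8] turn 0 yaw now 0.1 pos [ 0.4228 -0.3304  0.2058]
```

Request:
arm_command(
  targets=[-2,1.5,20,0,-2,1.5,50,0,-2,1.5,75,0,-2,1.5,90,0,-2,1.5,98,0,-2,1.5,100,0,-2,1.5,100,0,-2,1.5,100,0],
  gripper=0.66,
)

```text
time_s: 15.65
tool_pos: [0.4256, -0.3334, 0.1084]
tcp_rot: [0.672, 0.74, -0.0, 0.001]
force: [0.2, 0.4, 0.1]
gripper_width: 0.661
grip_force: 0.0
```

Request:
arm_command(
  targets=[0,0,0,0,0,0,0,0,0,0,0,0],
  gripper=0.535,
)

```text
time_s: 15.9
tool_pos: [0.4254, -0.3333, 0.1084]
tcp_rot: [0.672, 0.74, -0.0, 0.001]
force: [-0.0, 0.4, 1.1]
gripper_width: 0.536
grip_force: 0.0
```

Request:
arm_command(
  targets=[0,0,0,0,0,0,0,0],
  gripper=0.52,
)

```text
time_s: 16.07
tool_pos: [0.4251, -0.333, 0.1078]
tcp_rot: [0.672, 0.74, -0.0, 0.0]
force: [-0.6, -0.2, -0.2]
gripper_width: 0.52
grip_force: 0.0
```

Request:
arm_command(
  targets=[0,0,0,0,0,0,0,0],
  gripper=0.513,
)

```text
time_s: 16.23
tool_pos: [0.425, -0.3328, 0.1075]
tcp_rot: [0.672, 0.74, -0.0, 0.0]
force: [0.2, -0.3, -0.6]
gripper_width: 0.515
grip_force: 0.0
```

Request:
arm_command(
  targets=[0,0,2,0,0,0,2,0],
  gripper=0.509,
)

```text
time_s: 16.4
tool_pos: [0.4248, -0.3326, 0.105]
tcp_rot: [0.672, 0.74, 0.0, -0.0]
force: [-0.2, -0.2, -0.0]
gripper_width: 0.511
grip_force: 0.0
```

Request:
arm_command(
  targets=[0,0,0,0,0,0,0,0],
  gripper=0.505,
)

```text
time_s: 16.57
tool_pos: [0.4249, -0.3327, 0.1052]
tcp_rot: [0.672, 0.74, 0.0, -0.0]
force: [-0.1, 0.6, 0.8]
gripper_width: 0.505
grip_force: 0.1
```

Request:
arm_command(
  targets=[0,0,0,0,0,0,0,0],
  gripper=0.502,
)

```text
time_s: 16.73
tool_pos: [0.4249, -0.3327, 0.1053]
tcp_rot: [0.672, 0.74, -0.0, -0.0]
force: [0.7, 0.0, -0.8]
gripper_width: 0.502
grip_force: 0.4
```

Request:
arm_command(
  targets=[0,0,0,0,0,0,0,0],
  gripper=0.499,
)

```text
time_s: 16.9
tool_pos: [0.4249, -0.3327, 0.1054]
tcp_rot: [0.672, 0.74, -0.0, -0.0]
force: [-0.8, 0.8, -1.1]
gripper_width: 0.497
grip_force: 2.0
```

Request:
arm_command(
  targets=[0,0,0,0,0,0,0,0],
  gripper=0.496,
)

```text
time_s: 17.07
tool_pos: [0.4249, -0.3328, 0.1054]
tcp_rot: [0.672, 0.74, -0.0, -0.0]
force: [-1.3, 0.1, 0.3]
gripper_width: 0.497
grip_force: 4.5
```

Request:
arm_command(
  targets=[0,0,-3,0,0,0,-8,0,0,0,-16,0,0,0,-28,0,0,0,-48,0,0,0,-70,0,0,0,-92,0,0,0,-110,0,0,0,-117,0,0,0,-117,0],
)

```text
time_s: 17.9
tool_pos: [0.4261, -0.3339, 0.2258]
tcp_rot: [0.672, 0.74, -0.0, 0.003]
force: [0.9, 0.4, -0.4]
gripper_width: 0.498
grip_force: 4.5
```

```bash
python3 - <<'E'
from h import *
from cell import robot
w=wrist();o=robot.get_obs();print(o["grip_force"],o["force"])
rows((.5045,.0997,.222),.868)
for b,ce in blobs(w,(3,95,30),(17,255,255),300): print(b)
E
```

```text
4.47130411863327 [ 0.4355536  -0.1911092  -0.46494276]
shift [423.4 120.2   1.1] turn -0.772 yaw now 0.096 pos [ 0.4254 -0.3332  0.2238]
[331   0  37  21 353]
[ 255   16   58   65 2913]
[ 215  207   81   94 5545]
[   0  271  106   84 3993]
[245 295  32  23 360]
[477 310  35  44 932]
[367 340  29  41 503]
```

Request:
arm_command(
  targets=[8,2,0,-0.02,25,7,0,-0.06,50,14,0,-0.12,80,23,0,-0.18,110,31,0,-0.24,140,40,0,-0.3,170,48,0,-0.36,200,57,0,-0.42,230,65,0,-0.48,260,74,0,-0.54],
)

```text
time_s: 18.78
tool_pos: [0.4725, -0.0646, 0.2206]
tcp_rot: [0.449, 0.894, -0.0, -0.002]
force: [1.0, 0.3, -0.7]
gripper_width: 0.498
grip_force: 4.5
```

```bash
python3 - <<'E'
from h import *
rows((.5045,.0997,.222),.868)
E
```

```text
shift [112.7 123.8  -1.3] turn -0.228 yaw now 0.64 pos [ 0.4725 -0.0646  0.2206]
```

Request:
arm_command(
  targets=[20,22,0,-0.06,42,46,0,-0.12,64,70,0,-0.18,84,92,0,-0.23,100,109,0,-0.23,109,119,0,-0.23,113,124,0,-0.23,113,124,0,-0.23,113,124,0,-0.23,113,124,0,-0.23],
)

```text
time_s: 19.62
tool_pos: [0.5059, 0.0969, 0.2217]
tcp_rot: [0.345, 0.938, -0.0, -0.001]
force: [-0.8, 0.6, -0.2]
gripper_width: 0.498
grip_force: 4.5
```

```bash
python3 - <<'E'
from h import *
from cell import robot
rows((.5045,.0997,.114),.868)
w=wrist(); np.savez("w8.npz",**w)
yaw=.083;E=np.array([[np.cos(yaw),-np.sin(yaw)],[np.sin(yaw),np.cos(yaw)]])
h=cv2.cvtColor(w["image"],cv2.COLOR_BGR2HSV); m=cv2.inRange(h,(3,95,30),(17,255,255)); n,l,s,c=cv2.connectedComponentsWithStats(m)
S=[(-28,-56),(-28,0),(-28,56),(28,0),(28,56)]; G=[]
for q in S:
    p=np.append(np.array([.472,.1525])+E@np.array(q)/1e3,.053); u,v=proj(w,p)
    if 0<=u<512 and 0<=v<384 and l[int(v),int(u)]:
        b=s[l[int(v),int(u)]]; g=onz(w,b[0]+b[2]/2-.5,b[1]+b[3]/2-.5,.053); print(q,p.round(4),b,g.round(4)); G.append((q,g))
E
```

```text
shift [  2.8   1.4 107.7] turn -0.002 yaw now 0.866 pos [0.5059 0.0969 0.2217]
(-28, -56) [0.4487 0.0944 0.053 ] [ 185  121   52   52 2106] [0.4494 0.0943 0.053 ]
(-28, 0) [0.4441 0.1502 0.053 ] [ 230   70   53   56 2306] [0.4442 0.1507 0.053 ]
(-28, 56) [0.4395 0.206  0.053 ] [ 279   11   57   65 2863] [0.4393 0.2075 0.053 ]
(28, 0) [0.4999 0.1548 0.053 ] [ 278  122   50   49 1924] [0.5009 0.1556 0.053 ]
(28, 56) [0.4953 0.2106 0.053 ] [ 324   70   58   55 2436] [0.4957 0.2117 0.053 ]
```

Request:
arm_command(
  targets=[2,1,10,0,2,1,30,0,2,1,55,0,2,1,75,0,2,1,88,0,2,1,93,0,2,1,93,0,2,1,93,0],
)

```text
time_s: 20.33
tool_pos: [0.5056, 0.0994, 0.1295]
tcp_rot: [0.345, 0.938, -0.0, 0.0]
force: [0.1, 0.2, -0.1]
gripper_width: 0.494
grip_force: 4.5
```

```bash
python3 - <<'E'
from h import *
rows((.5048,.0993,.114),.868)
E
```

```text
shift [ 0.6 -0.6 15.5] turn -0.003 yaw now 0.865 pos [0.5056 0.0994 0.1295]
```

Request:
arm_command(
  targets=[0.5,-0.5,4,0,0.5,-0.5,8,0,0.5,-0.5,12,0,0.5,-0.5,12,0,0.5,-0.5,12,0],
)

```text
time_s: 20.75
tool_pos: [0.5047, 0.0997, 0.1173]
tcp_rot: [0.345, 0.939, -0.0, -0.0]
force: [-0.2, -0.1, -2.1]
gripper_width: 0.496
grip_force: 4.5
```

Request:
arm_command(
  targets=[0,0,1,0,0,0,2,0,0,0,2,0],
)

```text
time_s: 21.0
tool_pos: [0.5051, 0.0995, 0.1156]
tcp_rot: [0.345, 0.939, 0.0, 0.0]
force: [0.5, -1.2, 0.8]
gripper_width: 0.492
grip_force: 4.5
```

Request:
arm_command(
  targets=[0,0,0.8,0,0,0,1.5,0,0,0,1.5,0],
)

```text
time_s: 21.25
tool_pos: [0.5053, 0.0994, 0.1145]
tcp_rot: [0.345, 0.939, -0.0, 0.001]
force: [-0.2, -3.1, 4.6]
gripper_width: 0.501
grip_force: 4.7
```

Request:
arm_command(
  targets=[0,-0.5,-0.5,0,0,-0.5,-0.5,0],
  gripper=0.51,
)

```text
time_s: 21.42
tool_pos: [0.5044, 0.0995, 0.1143]
tcp_rot: [0.345, 0.938, 0.0, -0.0]
force: [1.3, 1.0, -0.2]
gripper_width: 0.512
grip_force: 0.3
```

Request:
arm_command(
  targets=[0,0,0,0,0,0,0,0],
  gripper=0.54,
)

```text
time_s: 21.58
tool_pos: [0.504, 0.0994, 0.114]
tcp_rot: [0.345, 0.939, -0.0, -0.0]
force: [-0.2, -0.7, 0.0]
gripper_width: 0.54
grip_force: 0.0
```

Request:
arm_command(
  targets=[0,0,0,0,0,0,0,0,0,0,0,0],
  gripper=0.65,
)

```text
time_s: 21.83
tool_pos: [0.5043, 0.0993, 0.1142]
tcp_rot: [0.345, 0.939, -0.0, -0.0]
force: [0.4, 0.2, 0.5]
gripper_width: 0.656
grip_force: 0.0
```

Request:
arm_command(
  targets=[0,0,-10,0,0,0,-30,0,0,0,-60,0,0,0,-95,0,0,0,-130,0,0,0,-140,0,0,0,-140,0],
)

```text
time_s: 22.42
tool_pos: [0.5067, 0.0994, 0.2595]
tcp_rot: [0.345, 0.939, 0.002, 0.004]
force: [0.5, -0.3, -0.2]
gripper_width: 0.649
grip_force: 0.0
```

```bash
python3 - <<'E'
from h import *
from cell import robot
w=wrist(); s=robot.capture("side")
for n,c in(("w",w),("s",s)):
    print(n,"spare",proj(c,[.5045,.099,.053]).round(1))
    for b,ce in blobs(c,(3,95,30),(17,255,255),150):
        if n=="w" or (180<ce[0]<330 and 140<ce[1]<280): print(b,ce.round(1),onz(c,b[0]+b[2]/2-.5,b[1]+b[3]/2-.5,.053)[:2].round(4))
rows((.648,.1672,.30),1.654)
E
```

```text
w spare [251.9 179.3]
[ 428    0   61   87 2433] [457.9  41.5] [0.5291 0.3254]
[ 272   26   48   54 2035] [295.4  52.7] [0.4394 0.2075]
[347  59  24  27 161] [359.7  70.5] [0.4906 0.2423]
[ 311   75   48   48 1745] [335.   98.6] [0.4952 0.2114]
[ 229   76   46   48 1701] [251.8  99.1] [0.4443 0.15  ]
[ 190  120   45   44 1578] [212.3 141.3] [0.449 0.094]
[ 271  120   43   43 1440] [291.9 140.9] [0.5006 0.1553]
[ 233  159   40   42 1326] [252.6 179.9] [0.5051 0.0993]
[ 473  159   39   86 1332] [497.3 204.8] [0.6903 0.2791]
[  58  213   45   38 1313] [ 79.7 231.6] [ 0.4268 -0.0835]
[   0  277   49   53 1763] [ 20.9 301.3] [ 0.4436 -0.2076]
s spare [227.2 212. ]
[297 149  17  21 278] [305.4 159.3] [ 0.4406 -0.2175]
[284 177  16  15 191] [291.4 184.5] [ 0.4198 -0.0817]
[195 202  41  48 861] [214.7 225.9] [0.5022 0.1565]
[217 206  41  50 934] [237.  231.3] [0.4479 0.1492]
shift [-65.5 144.8 -45.4] turn -0.788 yaw now 0.866 pos [0.5043 0.0993 0.2545]
```

Request:
arm_command(
  targets=[0,0,-20,-0.06,-5,12,-45,-0.16,-18,40,-45,-0.28,-33,75,-45,-0.4,-48,110,-45,-0.52,-60,135,-45,-0.64,-65,144,-45,-0.75,-65,144,-45,-0.79,-65,144,-45,-0.79,-65,144,-45,-0.79],
  gripper=0.6,
)

```text
time_s: 23.35
tool_pos: [0.6464, 0.1667, 0.2965]
tcp_rot: [-0.042, 0.999, -0.0, -0.002]
force: [-0.4, -0.3, -0.4]
gripper_width: 0.601
grip_force: 0.0
```

```bash
python3 - <<'E'
from h import *
from cell import robot
rows((.649,.168,.188),1.65)
E
```

```text
shift [ -3.2   1.1 108.5] turn 0.004 yaw now 1.654 pos [0.6464 0.1667 0.2965]
```

Request:
arm_command(
  targets=[-1,1,20,0,-1,1,50,0,-1,1,78,0,-1,1,98,0,-1,1,107,0,-1,1,109,0,-1,1,109,0,-1,1,109,0],
)

```text
time_s: 24.02
tool_pos: [0.6484, 0.1679, 0.1915]
tcp_rot: [-0.042, 0.999, 0.0, 0.0]
force: [0.5, -0.3, 0.4]
gripper_width: 0.601
grip_force: 0.0
```

Request:
arm_command(
  targets=[0,0,0,0,0,0,0,0,0,0,0,0,0,0,0,0],
  gripper=0.347,
)

```text
time_s: 24.35
tool_pos: [0.6489, 0.1678, 0.1916]
tcp_rot: [-0.043, 0.999, -0.0, 0.001]
force: [2.5, -1.1, 1.8]
gripper_width: 0.347
grip_force: 7.4
```

```bash
python3 - <<'E'
from h import *
from cell import robot
print(robot.get_obs()["grip_force"]); rows((.649,.168,.188),1.65)
f=lambda a:np.array([141*np.cos(a)-4.5*np.sin(a),-141*np.sin(a)-4.5*np.cos(a)])
A=np.linspace(2.48,0,31); p=f(2.48)
for k in range(3):
    for q in A[1+10*k:11+10*k]: d=f(q)-p; print('%d, 0, %d, 0,'%tuple(d.round()),end=' ')
    p=f(A[10+10*k]);print()
E
```

```text
7.439843639731407
shift [-0.1  0.2  3.6] turn 0.006 yaw now 1.656 pos [0.6489 0.1678 0.1916]
7, 0, -9, 0, 15, 0, -18, 0, 24, 0, -25, 0, 33, 0, -33, 0, 43, 0, -39, 0, 53, 0, -44, 0, 64, 0, -49, 0, 75, 0, -53, 0, 86, 0, -55, 0, 98, 0, -57, 0, 
12, 0, -1, 0, 23, 0, -1, 0, 35, 0, 0, 0, 46, 0, 2, 0, 58, 0, 5, 0, 69, 0, 9, 0, 79, 0, 14, 0, 89, 0, 20, 0, 99, 0, 26, 0, 108, 0, 33, 0, 
9, 0, 8, 0, 16, 0, 17, 0, 23, 0, 26, 0, 30, 0, 36, 0, 35, 0, 46, 0, 40, 0, 57, 0, 43, 0, 68, 0, 46, 0, 79, 0, 48, 0, 91, 0, 49, 0, 102, 0,
```

Request:
arm_command(
  targets=[7,0,-9,0,15,0,-18,0,24,0,-25,0,33,0,-33,0,43,0,-39,0,53,0,-44,0,64,0,-49,0,75,0,-53,0,86,0,-55,0,98,0,-57,0],
  gripper=0.343,
)

```text
time_s: 25.18
tool_pos: [0.5494, 0.1593, 0.2468]
tcp_rot: [-0.043, 0.999, -0.0, -0.001]
force: [1.4, -1.0, -4.9]
gripper_width: 0.349
grip_force: 13.2
```

Request:
arm_command(
  targets=[12,0,-1,0,23,0,-1,0,35,0,0,0,46,0,2,0,58,0,5,0,69,0,9,0,79,0,14,0,89,0,20,0,99,0,26,0,108,0,33,0],
)

```text
time_s: 26.02
tool_pos: [0.4426, 0.1502, 0.2151]
tcp_rot: [-0.043, 0.999, -0.0, 0.001]
force: [0.7, -2.1, 2.8]
gripper_width: 0.342
grip_force: 14.0
```

```bash
python3 - <<'E'
from h import *
from cell import robot
print(robot.get_obs()["grip_force"],robot.get_obs()["force"]); rows((.392,.146,.11),1.654)
E
```

```text
13.962578773498535 [ 0.67243841 -2.08730995  2.79941139]
shift [ 50.9   0.2 105.1] turn 0.002 yaw now 1.656 pos [0.4426 0.1502 0.2151]
```

Forces are small and the arc is tracking, so I'll continue to shut.

Request:
arm_command(
  targets=[9,0,8,0,16,0,17,0,23,0,26,0,30,0,36,0,35,0,46,0,40,0,57,0,43,0,68,0,46,0,79,0,47,0,91,0,48,0,100,0],
)

```text
time_s: 26.85
tool_pos: [0.3935, 0.146, 0.1124]
tcp_rot: [-0.043, 0.999, -0.0, -0.002]
force: [-3.0, -3.3, 1.7]
gripper_width: 0.346
grip_force: 15.1
```

Request:
arm_command(
  targets=[0,0,1,0,0,0,2,0,0,0,3,0,0,0,3,0],
)

```text
time_s: 27.18
tool_pos: [0.3935, 0.146, 0.1105]
tcp_rot: [-0.043, 0.999, -0.0, -0.002]
force: [-7.2, -3.3, 0.6]
gripper_width: 0.342
grip_force: 15.1
```

Request:
arm_command(
  targets=[1,0,1,0,2,0,2,0,2,0,3,0,2,0,3,0],
)

```text
time_s: 27.52
tool_pos: [0.3931, 0.146, 0.1084]
tcp_rot: [-0.043, 0.999, -0.0, -0.0]
force: [-3.3, -4.2, 0.3]
gripper_width: 0.347
grip_force: 15.1
```

Request:
arm_command(
  targets=[0,0,1,0,0,0,2,0,0,0,3,0,0,0,3,0],
)

```text
time_s: 27.85
tool_pos: [0.3932, 0.146, 0.1059]
tcp_rot: [-0.043, 0.999, -0.0, -0.0]
force: [-6.5, -5.5, 6.7]
gripper_width: 0.345
grip_force: 15.7
```

Request:
arm_command(
  targets=[0,0,0,0,0,0,0,0,0,0,0,0,0,0,-20,0,0,0,-50,0,0,0,-85,0,0,0,-100,0,0,0,-100,0],
  gripper=0.6,
)

```text
time_s: 28.52
tool_pos: [0.396, 0.1469, 0.2101]
tcp_rot: [-0.043, 0.999, 0.001, 0.005]
force: [0.6, 0.2, 0.2]
gripper_width: 0.601
grip_force: 0.0
```

```bash
python3 - <<'E'
from h import *
from cell import robot
rows((.425,.1485,.178),1.654)
w=wrist(); np.savez("w9.npz",**w)
yaw=.083; ex=np.array([np.cos(yaw),np.sin(yaw),0]); ey=np.array([-ex[1],ex[0],0]); Z=np.array([0,0,1.])
H=np.array([.472,.1525,.041])+.064*ex
g=cv2.cvtColor(w["image"],cv2.COLOR_BGR2GRAY).astype(int)
for a in(0,.07,.15):
    u=-ex*np.cos(a)+Z*np.sin(a); n=Z*np.cos(a)+ex*np.sin(a)
    print(a,"tab tip",proj(w,H+.154*u+.0045*n).round(1),"tab ends",proj(w,H+.141*u-.015*ey).round(1),proj(w,H+.141*u+.015*ey).round(1),"top edge",proj(w,H+.128*u+.047*n).round(1))
c=int(proj(w,H-.14*ex)[0])
print(c,[(v,g[v-0,c-2:c+3].mean().round()) for v in range(90,230,2)])
E
```

```text
shift [-28.7  -0.9  32.3] turn 0.002 yaw now 1.656 pos [0.396  0.1469 0.2101]
0 tab tip [253.6 176.6] tab ends [237.1 189.3] [270.1 189.3] top edge [253.4 223.3]
0.07 tab tip [253.6 180.4] tab ends [236.4 192.8] [270.7 192.9] top edge [253.4 232.7]
0.15 tab tip [253.5 186.3] tab ends [235.6 198.2] [271.4 198.3] top edge [253.3 245.1]
253 [(90, np.float64(165.0)), (92, np.float64(168.0)), (94, np.float64(170.0)), (96, np.float64(171.0)), (98, np.float64(175.0)), (100, np.float64(179.0)), (102, np.float64(177.0)), (104, np.float64(174.0)), (106, np.float64(170.0)), (108, np.float64(168.0)), (110, np.float64(166.0)), (112, np.float64(140.0)), (114, np.float64(74.0)), (116, np.float64(76.0)), (118, np.float64(79.0)), (120, np.float64(81.0)), (122, np.float64(83.0)), (124, np.float64(80.0)), (126, np.float64(78.0)), (128, np.float64(61.0)), (130, np.float64(53.0)), (132, np.float64(48.0)), (134, np.float64(100.0)), (136, np.float64(169.0)), (138, np.float64(135.0)), (140, np.float64(142.0)), (142, np.float64(198.0)), (144, np.float64(222.0)), (146, np.float64(221.0)), (148, np.float64(222
[... 333 characters left out ...]
4(136.0)), (176, np.float64(140.0)), (178, np.float64(107.0)), (180, np.float64(103.0)), (182, np.float64(116.0)), (184, np.float64(106.0)), (186, np.float64(98.0)), (188, np.float64(107.0)), (190, np.float64(107.0)), (192, np.float64(107.0)), (194, np.float64(107.0)), (196, np.float64(108.0)), (198, np.float64(106.0)), (200, np.float64(106.0)), (202, np.float64(107.0)), (204, np.float64(106.0)), (206, np.float64(101.0)), (208, np.float64(88.0)), (210, np.float64(87.0)), (212, np.float64(87.0)), (214, np.float64(87.0)), (216, np.float64(87.0)), (218, np.float64(87.0)), (220, np.float64(87.0)), (222, np.float64(87.0)), (224, np.float64(87.0)), (226, np.float64(86.0)), (228, np.float64(94.0))]
```

The tab tip at row 177 fits angle ≈0. I'll confirm with a light press on the lid's front edge, which should be at z ≈ 0.088 when shut.

Request:
arm_command(
  targets=[-10,-1,0,0,-29,-1,0,0,-29,-1,15,0,-29,-1,32,0,-29,-1,40,0,-29,-1,44,0,-29,-1,44,0],
  gripper=0,
)

```text
time_s: 29.15
tool_pos: [0.4208, 0.1475, 0.1607]
tcp_rot: [-0.043, 0.999, -0.0, -0.002]
force: [0.0, -0.3, 0.0]
gripper_width: 0.0
grip_force: 0.0
```

Request:
arm_command(
  targets=[0,0,1,0,0,0,2,0,0,0,3,0,0,0,3,0],
)

```text
time_s: 29.48
tool_pos: [0.4214, 0.1477, 0.1601]
tcp_rot: [-0.043, 0.999, -0.0, -0.002]
force: [-12.4, -2.3, 23.6]
gripper_width: 0.001
grip_force: 11.9
```

Request:
arm_command(
  targets=[0,0,1,0,0,0,2,0,0,0,3,0,0,0,3,0],
)

```text
time_s: 29.82
tool_pos: [0.4215, 0.1478, 0.1595]
tcp_rot: [-0.043, 0.999, -0.0, -0.002]
force: [-23.7, -5.0, 47.3]
gripper_width: 0.001
grip_force: 23.7
```

Solid contact at 0.088 m, so the lid is on its stop. I'll retreat and check the eggs.

Request:
arm_command(
  targets=[0,0,-10,0,0,0,-40,0,0,0,-80,0,0,0,-120,0,0,0,-140,0,0,0,-140,0,0,0,-140,0,0,0,-140,0],
)

```text
time_s: 30.48
tool_pos: [0.4214, 0.1476, 0.2939]
tcp_rot: [-0.043, 0.999, -0.0, -0.001]
force: [0.0, -0.2, -0.6]
gripper_width: -0.003
grip_force: 0.0
```

```bash
python3 - <<'E'
from h import *
from cell import robot
o=robot.get_obs();print(o["time_s"],o["tool_pos"],o["force"],abs(o["qd"]).max())
s=robot.capture("side");print([b[0][:4].tolist() for b in blobs(s,(3,95,30),(17,255,255),150) if 270<b[1][0]<330 and 140<b[1][1]<200])
print(robot.hand_in())
E
```

```text
30.4833 [0.42137214 0.14757239 0.29391958] [ 0.04603594 -0.2042875  -0.62373827] 0.019015848871777367
[[297, 149, 17, 21], [284, 177, 16, 15]]
the job is handed in; nothing more can be done
None
```

I handed the job in at about 30.5 s with the long egg upright in the seconds strip's free end cup, the spare egg in its carton cell and the lid shut on its stop; no verdict was returned, and my final press on the lid briefly reached about 47 N vertically through the fingertips.

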